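Gauge the channel of a biscuit forming bar and sort it

TASK

Check how deep the channel of the white forming bar is: take the depth gauge out of its stand, set its foot squarely across the channel near the middle with the probe in the channel, press with a steady 12 N or so until the foot sits flat on the bar, hold it still there for a second while you read the depth, and put the gauge back upright in its stand with its stick still showing the reading. If the channel is 11 mm deep or more, lay the bar in the low aluminium baking tray; if it is shallower, lay it in the deeper grey crate for recutting (within half a millimetre of 11 either is right); it should lie flat inside, channel up. Set things down rather than dropping them, and do not push the ring cutters about.

Things in the scene. Friction and masses are not known exactly. Their poses are not given: they have to be found in the camera images.
- gauge_body (a point): Depth gauge, 240 g: grip point on its upright aluminium body, on the axis, 36 mm above the foot's underside. The body is 22 mm (x) by 26 mm (y), 8 to 52 mm above the underside; below it a steel foot 18 (x) by 54 (y) by 8 mm. z up; same either way round. Grip the faces 26 mm apart. The stick rises out of its top: keep the axis free up to 80 mm above the underside.
- gauge_foot (a point): Centre of the flat underside of the gauge's foot, on the probe's axis; y runs along the long (54 mm) side of the foot, z up. The foot goes across the channel (its y across the bar, along the bar's y).
- probe_tip (a point): Tip of the sprung probe, a 5 mm round steel pin with a flat end that stands 20 mm out below the foot when free.
- probe (a joint): How far the sprung probe is pushed up into the gauge, m: 0 standing out its full 20 mm, 0.020 with its tip level with the foot. The spring pushes back with 1.8 N at 0, plus 1.2 N per 10 mm. With the foot flat on the bar, channel depth = 0.020 - this value. It springs back out when lifted.
- stick (a joint): The reading, m: how far the marked stick is pushed out of the gauge's top. The probe pushes it one for one and friction (0.5 N) keeps it at the largest value the probe has had. Starts at 0. Channel depth = 0.020 - this value. Pressing the probe fully on the bar's top beside the channel spoils it.
- stick_top (a point): Top of the indicator stick's 9 mm black cap, 60 mm above the underside of the foot at reading 0. It stands 80 mm above the probe's tip, until the probe springs back and the stick stays out.
- stand_hole (a point): Gauge stand, a fixed black plastic block 60 x 90 x 34 mm high: centre of its round hole at the top face (16 mm wide, 28 mm deep). The gauge stands on the top face over it, its probe hanging free in the hole, the long side of its foot roughly along the block's 90 mm side (y).
- bar_center (a point): Centre of the forming bar (17 mm above its underside), a loose white plastic block 130 mm long (x), 58 mm wide (y), 34 mm high, about 280 g, lying on the bench with the channel up. It is best gripped across its 58 mm width.
- bar_channel (a point): Middle of the bar's channel, at the level of the bar's flat top face, 17 mm above bar_center; x along the channel, y across it, z up. The channel is 11 mm wide and 100 mm long with closed ends; its flat floor is 7 to 15 mm below this point, which differs from bar to bar and must be measured. A push over 25 N on the bar bruises it.
- sheet_in (a point): Centre of the inner floor (3 mm or so above the bench) of the low aluminium baking tray, fixed, 260 (x) by 180 (y) mm outside, rim 16 mm high, wall 3 mm. For bars of 11 mm and deeper. It may be on either side of the bench.
- crate_in (a point): Centre of the inner floor (5 mm or so above the bench) of the grey plastic crate, fixed, 260 (x) by 180 (y) mm outside, rim 42 mm high, wall 5 mm. For bars shallower than 11 mm. It is on the other side from the baking tray.
- cutter_big: steel ring cutter, 42 mm across and 30 mm high, between the bar and the tray or crate on the robot's left; origin under its centre. Not part of the job.
- cutter_small: steel ring cutter, 36 mm across and 28 mm high, between the bar and the tray or crate on the robot's right; origin under its centre. Not part of the job.
Things that resemble listed ones, but are neither listed nor needed, are in the scene too. Of the things that look like the part that bears bar_center, the largest one is meant. What is shaped like the part that bears gauge_body but purple is not meant.

How it is judged:
On the way:
1. gauge pressed down with its foot flat across the channel, near the middle (within 30 mm), held still for 0.6 s under 8 to 25 N, the stick showing the same depth as the probe (x of gauge_foot in the frame of bar_channel between -0.03 and 0.03 m and y of gauge_foot in the frame of bar_channel between -0.006 and 0.006 m and z of gauge_foot in the frame of bar_channel below 0.0012 m and angle between the z axis of gauge_foot and the z axis of bar_channel, either way round below 0.04 rad and angle between the y axis of gauge_foot and the y axis of bar_channel, either way round below 0.3 rad and value of joint probe between 0.003 and 0.0155 m and velocity of joint probe below 0.003 m/s and contact force between gauge and bar above 8 N and distance between stick_top and probe_tip below 0.0815 m), for 0.6 s.
At the end, for the whole second after the job is handed in: Gauge upright on its stand, foot flat and within 8 mm of the hole, stick still out at the reading; bar flat (0.06 rad), channel up, wholly inside the baking tray if the reading is 11 mm or deeper, in the grey crate if shallower (within 0.8 mm of 11 either); both released, at rest (angle between bar_center's own z axis and vertical below 0.06 rad and linear speed of each of bar, gauge below 0.02 m/s and horizontal distance between gauge_foot and stand_hole below 0.008 m and z of gauge_foot in the frame of stand_hole below 0.002 m and angle between gauge_foot's own z axis and vertical below 0.05 rad and value of joint stick between 0.003 and 0.0155 m and ((value of joint stick below 0.0098 m and x of bar_center in the frame of sheet_in between -0.063 and 0.063 m and y of bar_center in the frame of sheet_in between -0.058 and 0.058 m and z of bar_center in the frame of sheet_in below 0.02 m) or (value of joint stick above 0.0082 m and x of bar_center in the frame of crate_in between -0.063 and 0.063 m and y of bar_center in the frame of crate_in between -0.058 and 0.058 m and z of bar_center in the frame of crate_in below 0.02 m))); the robot touches nothing.
It fails at once if the bar is pressed with more than 25 N through the gauge (contact force between gauge and bar above 25 N).
It fails at once if the bar is dropped (linear speed of bar above 0.5 m/s and contact force between the fingers and bar below 0.1 N).
It fails at once if the gauge is dropped (linear speed of gauge above 0.5 m/s and contact force between the fingers and gauge below 0.1 N).
It fails at once if a ring cutter is pushed more than 30 mm (distance of any of cutter_big, cutter_small from where it was at the start of the episode above 0.03 m).
It also fails if it takes over 67 s, if anything falls off the work surface, if the arm or the gripper's body presses on something with over 40 N, if the wrist force passes 120 N, or if a joint passes its speed limit or range.

ROBOT

A 7-joint arm with a two-finger parallel gripper is mounted at the origin on the work surface. World frame = base frame: x ahead of the robot, y to its left, z up, the work surface at z = 0. Lengths are in m, angles in rad, forces in N, time in s.
With the tool pointing down it reaches from about 0.4 to 0.9 m from the base axis. Payload 5.5 kg.
Tool frame: the origin (TCP) lies between the finger pads; the fingertips stand 22 mm ahead of it and the grasp point (between the pads) lies 3 mm ahead of it; z points along the fingers, y is the line along which they close (so a half turn about z gives the same grasp; the last joint's range is limited). The gripper opens to 92 mm and grips with 3 to 60 N. Pads are 19 mm wide; open, the fingers measure 130 mm over their backs; the gripper's body (75 mm by 190 mm) begins 47 mm behind the grasp point.
Start: joints at [-1.01, 0.501, -0.427, 1.55, 0.221, 1.138, -0.21], TCP at [0.191, 0.621, 0.249] pointing down, gripper open.
Joint ranges: [-2.88, 2.88], [-0.31, 2.03], [-1.54, 1.56], [0.2, 2.42], [-1.41, 4.55], [0.19, 2.02], [-2.57, 2.57]. Speed limits (rad/s): [2.57, 2.57, 3.14, 3.14, 3.14, 3.14, 3.14].

INTERFACE

Orientations are given as a 3x3 rotation matrix whose columns are the frame's x, y, z axes.
In Python, from rig import sensors, get_image, manip, silhouettes gives the robot as it stands. The module is installed in compiled form; this text tells all that it offers.
- The arm moves only by the tool step_arm, never from a script. Its argument "commands" is a list of rows, each a list of 7 numbers: the shift along the tool's x, y, z in mm, then the turn, a rotation vector about the tool's x, y, z in degrees, then the finger opening in mm, from 0 to 91.8. In form: [[dx, dy, dz, rx, ry, rz, jaw], ...]. A call has 1 to 5 rows; each row is the pose to reach, as a shift and turn from the pose commanded when the call began, along the tool's axes at that moment; what a row does not reach only later rows make up. A row lasts 1/8 s, in which the tool goes at most 62.5 mm and 10.7 degrees, less where a joint would pass 70% of its speed; a pose out of reach is approached as far as the arm can. A call with a gripper value outside its range is refused whole. The fingers move at their own pace and stop on an object; the grip force is fixed at half the most. Time passes only in rows, so rows that repeat a pose let the fingers close. It gives the time, the measured TCP pose, the force, the opening and the grip force at its end, in the units of the state.
- sensors.get_obs(): the state, without advancing time (a new reading comes with each control period).
- get_image(name): name is "side" or "top" or "wrist"; returns a dict with "frame" (420x560x3 uint8, red, green, blue), "fov_y" (degrees; the focal length in pixels is half the picture's height over the tangent of half this angle, whatever the lens; pixels are square), "cx", "cy" (the principal point, pixels), "rvec" (rotation vector, rad) and "tvec" (3), from world to camera coordinates, as OpenCV has them; the wrist camera has in their place "mount" (4x4, takes a point from camera to tool coordinates, whose origin is the TCP and whose axes are the flange's). Camera axes: x right, y down, z forward; pixel columns grow to the right and rows downward; lengths in m; the calibration is good to about 2 mm. A picture is of the moment at which its call begins: read the wrist's pose just before it. There is no depth.
- manip.close_job(): hands the job in; it is judged then, once.
Trained networks look in the newest picture that a camera, given by its name, has taken for a name from the list of things; names that differ only in an ending like _2 or _b are one class to them, and where a whole thing is asked for, a point or a joint stands for the part that bears it (a point fixed in the world has none). Each returns a list of dicts, best first, with "p" (0 to 1); they miss things now and then, are a little off and sometimes report something else, mostly with a low value. They report only what shows in the picture. A call takes as long as a camera call. They do not tell look-alikes from the thing itself.
- silhouettes(camera, label): "region" (420x560 bool, what is visible of it) and "rect" ([left, top, right, bottom] in pixels, round what is visible of it).
The state is a dict: "time_s": time; "qpos": joint angles; "dq": joint speeds; "tau": joint torques, N m; "eef_pos": TCP position; "tool_rot": TCP orientation; "contact_force": force on the tool from outside, world axes, zero at the start; "torque": the same for the moment, N m; "finger_gap": opening from 0.0 (shut) to 1.0 (fully open); "gripper_force": force on a finger pad.
Only numpy, scipy, OpenCV 4.12 (cv2) and the standard library are available. Lean on these libraries where they do the work, as an engineer would, in place of code of your own. Each camera call takes 0.05 s, during which the arm holds its last target. There are 200 camera calls.

## Working session

There is one attempt and no reset: what is moved stays moved. The work goes in short steps, Python scripts to look and compute and a tool call to move; the robot and the scene stay as the last step left them, time stands still between calls to the robot, and variables do not carry over. Pictures are saved under pics/ and viewed, at most 10 in all, crops included, and the job is handed in when it is done.

Besides the shell and the picture viewer there is one more tool, called as name([rows], argument=value, ...), one row to a line, values as JSON. step_arm: Moves the arm, as the interface text tells. Its arguments: {"type":"object","properties":{"commands":{"type":"array","items":{"type":"array","items":{"type":"number"}}}},"required":["commands"]}

```bash
mkdir -p pics; cat > h.py <<'E'
import numpy as np, cv2
from rig import sensors,get_image,manip,silhouettes
def cam(n):
    o=sensors.get_obs(); im=get_image(n)
    f=210/np.tan(np.radians(im["fov_y"])/2)
    K=np.array([[f,0,im["cx"]],[0,f,im["cy"]],[0,0,1]])
    if "mount" in im:
        T=np.eye(4);T[:3,:3]=o["tool_rot"];T[:3,3]=o["eef_pos"]
        W=np.linalg.inv(T@im["mount"]); R,t=W[:3,:3],W[:3,3]
    else: R=cv2.Rodrigues(np.array(im["rvec"],float))[0];t=np.array(im["tvec"],float).ravel()
    return im["frame"],K,R,t
def ray(c,u,v,z):
    _,K,R,t=c; d=R.T@np.linalg.inv(K)@[u,v,1]; C=-R.T@t
    return C+d*(z-C[2])/d[2]
def proj(c,P):
    _,K,R,t=c; p=K@(R@np.array(P,float).T+t[:,None] if np.ndim(P)>1 else R@np.array(P,float)+t)
    return p[:2]/p[2]
def save(f,n): cv2.imwrite("pics/"+n,f[:,:,::-1])
def show_obs():
    o=sensors.get_obs()
    for k in("time_s","qpos","eef_pos","tool_rot","contact_force","finger_gap"): print(k,np.round(o[k],4).tolist())
E
python3 - <<'E'
from h import *
show_obs()
fs=[]
for n in("top","side"):
    c=cam(n); fs.append(c[0]); print(n,"cam at",(-c[2].T@c[3]).round(3),c[1][0,0].round(1))
    for l in("gauge_body","bar_center","stand_hole","sheet_in","crate_in","cutter_big","cutter_small"):
        for d in silhouettes(n,l)[:4]:
            r=d["rect"];m=d["region"];(cx,cy),(w,h),a=cv2.minAreaRect(np.argwhere(m)[:,::-1].astype(np.float32))
            print(l,round(d["p"],2),np.round(r).tolist(),"rect",round(cx),round(cy),round(w),round(h),round(a),"z0",ray(c,cx,cy,0.03).round(3))
    save(c[0],n+".png")
E
```

```text
time_s 0.0
qpos [-1.0098, 0.5019, -0.4268, 1.5515, 0.2208, 1.1383, -0.2103]
eef_pos [0.1906, 0.6207, 0.2477]
tool_rot [[-0.956, 0.2933, -0.0006], [0.2933, 0.956, -0.0019], [0.0, -0.002, -1.0]]
contact_force [-0.2666, 0.2877, -0.0754]
finger_gap 0.9978
top cam at [0.437 0.014 1.165] 441.8
gauge_body 0.73 [253.0, 155.0, 264.0, 174.0] rect 259 163 11 19 11 z0 [0.76 0.06 0.03]
gauge_body 0.57 [278.0, 196.0, 298.0, 211.0] rect 289 200 21 12 23 z0 [ 0.661 -0.02   0.03 ]
bar_center 0.74 [283.0, 247.0, 318.0, 302.0] rect 302 276 24 51 13 z0 [ 0.466 -0.052  0.03 ]
bar_center 0.72 [217.0, 187.0, 251.0, 227.0] rect 234 206 17 36 37 z0 [0.645 0.123 0.03 ]
bar_center 0.7 [234.0, 259.0, 268.0, 299.0] rect 250 279 18 41 35 z0 [0.458 0.08  0.03 ]
stand_hole 0.51 [282.0, 197.0, 297.0, 212.0] rect 289 201 20 11 23 z0 [ 0.66 -0.02  0.03]
sheet_in 0.65 [105.0, 216.0, 182.0, 318.0] rect 142 265 72 104 2 z0 [0.492 0.354 0.03 ]
sheet_in 0.22 [354.0, 259.0, 359.0, 263.0] rect 355 261 5 1 72 z0 [ 0.503 -0.19   0.03 ]
crate_in 0.83 [364.0, 208.0, 447.0, 315.0] rect 404 258 105 75 83 z0 [ 0.511 -0.314  0.03 ]

[... 794 characters left out ...]
 274.0, 214.0] rect 257 207 41 18 5 z0 [0.635 0.1   0.03 ]
bar_center 0.66 [185.0, 252.0, 250.0, 287.0] rect 218 269 29 65 81 z0 [ 0.462 -0.068  0.03 ]
stand_hole 0.61 [273.0, 217.0, 303.0, 255.0] rect 288 236 35 28 90 z0 [ 0.644 -0.035  0.03 ]
stand_hole 0.19 [282.0, 209.0, 294.0, 238.0] rect 288 221 28 10 90 z0 [0.672 0.014 0.03 ]
sheet_in 0.87 [110.0, 156.0, 229.0, 209.0] rect 167 182 41 110 76 z0 [0.483 0.318 0.03 ]
crate_in 0.7 [210.0, 283.0, 392.0, 420.0] rect 301 343 105 163 61 z0 [ 0.51  -0.322  0.03 ]
cutter_big 0.56 [195.0, 199.0, 213.0, 221.0] rect 205 208 19 16 90 z0 [0.523 0.155 0.03 ]
cutter_small 0.76 [251.0, 287.0, 269.0, 310.0] rect 258 300 21 17 90 z0 [ 0.492 -0.192  0.03 ]
```

View pics/top.png

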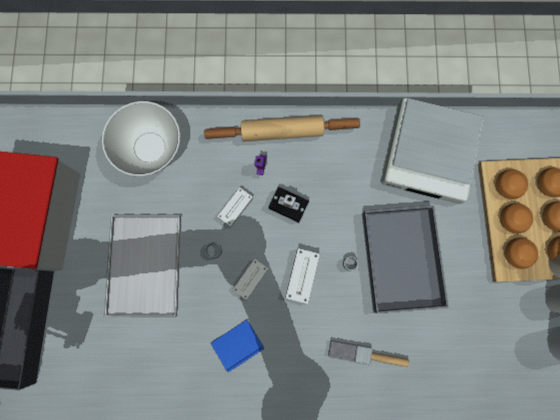

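View pics/side.png

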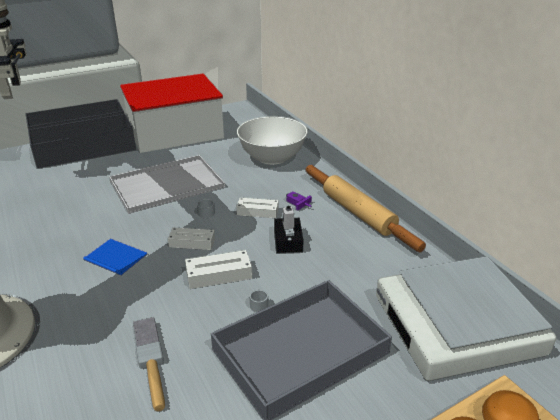

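The top view shows three white/grey bars: (302,276), (234,206) and (250,279). The one at (302,276) measures about 61x130 mm, so it is the largest and the one meant. There are two gauges. The one at (289,201) stands in the black stand, and the purple one at (260,163) is excluded. The tray is on the left (142,265), the crate on the right (404,258), with cutters at (212,250) and (350,261). I'll confirm with an enlarged crop.

```bash
cat >> h.py <<'E'
from scipy.spatial.transform import Rotation as Ro
def Rdown(a): # tool down, tool y axis = (-sin a, cos a)  (a = yaw)
    y=np.array([-np.sin(a),np.cos(a),0]);z=np.array([0,0,-1.]);return np.c_[np.cross(y,z),y,z]
def go(p,a,from_cmd=None):
    o=sensors.get_obs();R=np.array(o["tool_rot"]);P=np.array(o["eef_pos"])
    d=R.T@(np.array(p)-P)*1000; r=Ro.from_matrix(R.T@Rdown(a)).as_rotvec(degrees=True)
    print("move mm",d.round(1),"turn",r.round(2)); return d,r
E
python3 - <<'E'
from h import *
c=cam("top"); f=c[0][150:320,200:370]; save(cv2.resize(f,None,fx=3.5,fy=3.5,interpolation=2),"crop.png")
print(get_image("wrist")["mount"])
go([0.53,-0.03,0.36],np.radians(-17))
E
```

```text
[[ 1.04287057e-04 -9.63278665e-01 -2.68503637e-01  7.22347119e-02]
 [ 9.99999992e-01  8.03089272e-05  1.00286090e-04  4.95189012e-04]
 [-7.50402115e-05 -2.68503645e-01  9.63278665e-01 -1.36519266e-01]
 [ 0.00000000e+00  0.00000000e+00  0.00000000e+00  1.00000000e+00]]
move mm [-515.5 -523.2 -111.3] turn [ 0.   -0.   -0.06]
```

View pics/crop.png

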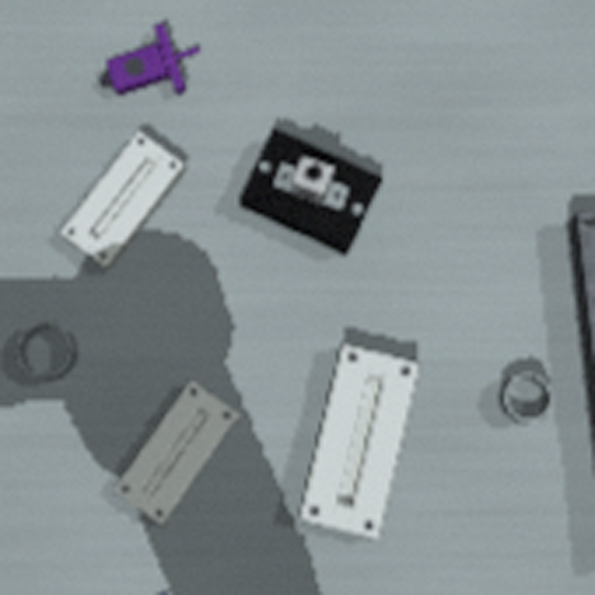

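The crop confirms both: the largest white bar is at crop (360,440), and the aluminium gauge stands over the black stand at (314,175). Next I move above them for a wrist view.

step_arm([
  [-50,-51,-30,0,0,0,91],
  [-100,-102,-60,0,0,0,91],
  [-150,-152,-90,0,0,0,91],
  [-200,-203,-111,0,0,0,91],
  [-220,-223,-111,0,0,0,91],
])

```text
time_s: 1.52
eef_pos: [0.327, 0.3602, 0.3566]
tool_rot: [[-0.956, 0.293, 0.002], [0.293, 0.956, 0.002], [-0.001, 0.002, -1.0]]
contact_force: [0.4, -0.3, -0.2]
finger_gap: 0.99
gripper_force: 0.0
```

step_arm([
  [-43,-43,0,0,0,0,91],
  [-86,-86,0,0,0,0,91],
  [-129,-130,0,0,0,0,91],
  [-172,-173,0,0,0,0,91],
  [-210,-210,0,0,0,0,91],
])

```text
time_s: 2.15
eef_pos: [0.4661, 0.097, 0.3557]
tool_rot: [[-0.956, 0.294, 0.001], [0.294, 0.956, 0.0], [-0.001, 0.0, -1.0]]
contact_force: [0.6, 0.9, 0.1]
finger_gap: 0.989
gripper_force: 0.0
```

step_arm([
  [-43,-43,0,0,0,0,91],
  [-86,-90,0,0,0,0,91],
  [-86,-90,0,0,0,0,91],
  [-86,-90,0,0,0,0,91],
  [-86,-90,0,0,0,0,91],
])

```text
time_s: 2.78
eef_pos: [0.5207, -0.0101, 0.3552]
tool_rot: [[-0.957, 0.291, -0.0], [0.291, 0.957, 0.001], [0.0, 0.001, -1.0]]
contact_force: [0.5, -0.3, -0.1]
finger_gap: 0.989
gripper_force: 0.0
```

```bash
python3 - <<'E'
from h import *
show_obs()
c=cam("wrist"); save(c[0],"w1.png"); print(c[1].round(1).tolist())
for l in("gauge_body","bar_center","stand_hole"):
    for d in silhouettes("wrist",l)[:4]:
        m=d["region"];r=cv2.minAreaRect(np.argwhere(m)[:,::-1].astype(np.float32))
        print(l,round(d["p"],2),np.round(d["rect"]).tolist(),np.round(cv2.boxPoints(r)).tolist(),ray(c,*r[0],0.034).round(3))
E
```

```text
time_s 2.775
qpos [-0.0737, 0.1459, 0.0472, 1.7493, -0.008, 1.2468, 1.2514]
eef_pos [0.5207, -0.0101, 0.3552]
tool_rot [[-0.9568, 0.2907, -0.0002], [0.2907, 0.9568, 0.0007], [0.0004, 0.0006, -1.0]]
contact_force [0.4705, -0.2966, -0.1394]
finger_gap 0.9889
[[360.6, 0.0, 280.1], [0.0, 360.6, 205.9], [0.0, 0.0, 1.0]]
gauge_body 0.73 [285.0, 252.0, 321.0, 282.0] [[284.0, 251.0], [323.0, 251.0], [323.0, 282.0], [284.0, 282.0]] [ 0.666 -0.02   0.034]
bar_center 0.67 [371.0, 181.0, 430.0, 250.0] [[366.0, 244.0], [397.0, 178.0], [431.0, 193.0], [400.0, 260.0]] [0.637 0.12  0.034]
bar_center 0.64 [307.0, 46.0, 366.0, 134.0] [[304.0, 125.0], [330.0, 46.0], [366.0, 58.0], [339.0, 137.0]] [0.455 0.08  0.034]
bar_center 0.62 [209.0, 78.0, 262.0, 185.0] [[206.0, 79.0], [255.0, 76.0], [263.0, 182.0], [213.0, 185.0]] [ 0.464 -0.052  0.034]
stand_hole 0.71 [267.0, 224.0, 338.0, 281.0] [[266.0, 272.0], [273.0, 224.0], [341.0, 233.0], [334.0, 281.0]] [ 0.646 -0.014  0.034]
```

View pics/w1.png

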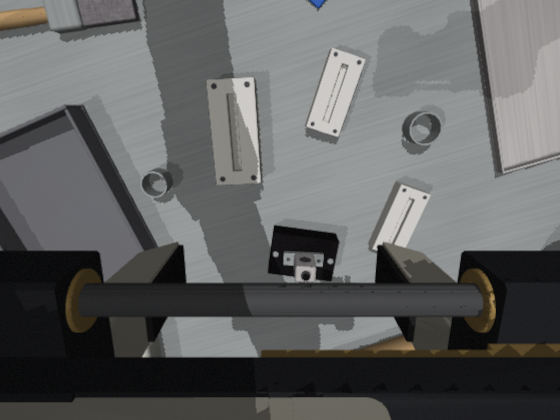

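The wrist view (image up points towards the robot) shows the bar at (235,131) and the stand with the gauge at about (303,255), partly hidden by the gripper. I'll shift forward for a clear view.

step_arm([
  [-45,0,0,0,0,0,91],
  [-75,6,0,0,0,0,91],
  [-75,6,0,0,0,0,91],
  [-75,6,0,0,0,0,91],
])

```text
time_s: 3.48
eef_pos: [0.594, -0.0277, 0.3549]
tool_rot: [[-0.956, 0.293, -0.001], [0.293, 0.956, 0.0], [0.001, -0.0, -1.0]]
contact_force: [-0.1, -0.7, -0.4]
finger_gap: 0.996
gripper_force: 0.0
```

```bash
python3 - <<'E'
from h import *
show_obs()
c=cam("wrist"); f=c[0]; np.savez("w2.npz",f=f,K=c[1],R=c[2],t=c[3])
for l,z in(("gauge_body",.05),("bar_center",.034),("stand_hole",.034)):
    for d in silhouettes("wrist",l)[:4]:
        m=d["region"];r=cv2.minAreaRect(np.argwhere(m)[:,::-1].astype(np.float32))
        b=cv2.boxPoints(r); print(l,round(d["p"],2),np.round(b).tolist(),ray(c,*r[0],z).round(3))
p=proj(c,[.655,-.018,.034]).astype(int);print(p)
y,x=max(p[1]-65,0),p[0]-80
a=cv2.resize(f[y:y+120,x:x+160],(800,600),interpolation=2);print("crop off",x,y,"x5")
save(a,"w2.png")
E
```

```text
time_s 3.475
qpos [-0.051, 0.2869, 0.0663, 1.5757, -0.0198, 1.2808, 1.2921]
eef_pos [0.594, -0.0277, 0.3549]
tool_rot [[-0.9562, 0.2927, -0.0011], [0.2927, 0.9562, 0.0002], [0.0011, -0.0001, -1.0]]
contact_force [-0.1293, -0.7174, -0.3899]
finger_gap 0.9958
gauge_body 0.9 [[280.0, 223.0], [281.0, 197.0], [322.0, 199.0], [321.0, 225.0]] [ 0.656 -0.018  0.05 ]
gauge_body 0.72 [[380.0, 232.0], [425.0, 216.0], [433.0, 240.0], [389.0, 256.0]] [0.729 0.104 0.05 ]
gauge_body 0.4 [[399.0, 59.0], [438.0, 40.0], [453.0, 71.0], [414.0, 90.0]] [0.531 0.167 0.05 ]
bar_center 0.89 [[301.0, 64.0], [326.0, -12.0], [362.0, 0.0], [337.0, 76.0]] [0.464 0.075 0.034]
bar_center 0.73 [[368.0, 193.0], [399.0, 121.0], [434.0, 136.0], [403.0, 208.0]] [0.64  0.12  0.034]
bar_center 0.57 [[198.0, 10.0], [250.0, 5.0], [260.0, 123.0], [208.0, 127.0]] [ 0.464 -0.051  0.034]
stand_hole 0.91 [[264.0, 221.0], [270.0, 173.0], [339.0, 182.0], [333.0, 230.0]] [ 0.649 -0.015  0.034]
[300 206]
crop off 220 141 x5
```

View pics/w2.png

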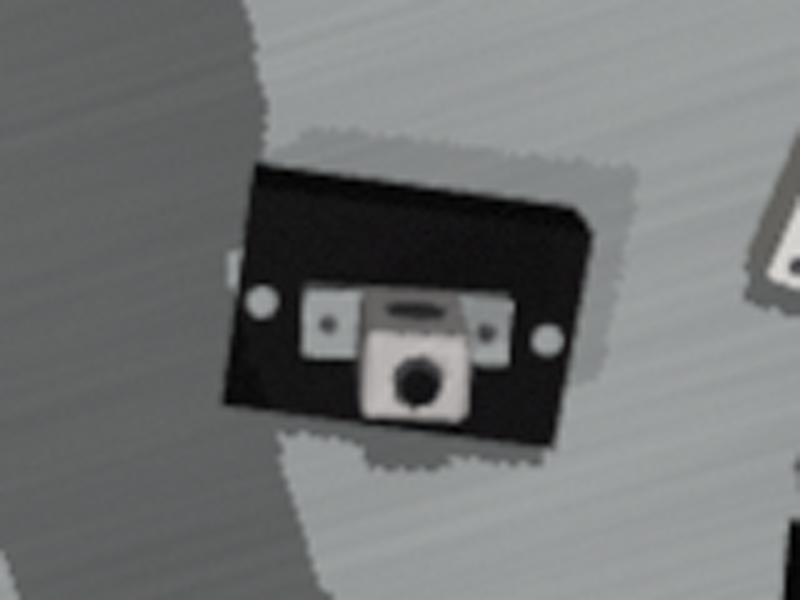

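The crop shows the gauge foot's screws at (328,323) and (487,333), the body top centred at (415,377), the cap at (418,380), and the stand's white screws at (262,302) and (547,340).

```bash
python3 - <<'E'
from h import *
d=np.load("w2.npz");c=(d["f"],d["K"],d["R"],d["t"])
P=lambda u,v,z:ray(c,220+(u-.0)/5,141+v/5,z)
s1,s2=P(328,323,.042),P(487,333,.042);print("foot",(s1+s2)/2,np.linalg.norm(s1-s2),np.degrees(np.arctan2(-(s2-s1)[0],(s2-s1)[1])))
fc=[P(302,288,.042),P(514,298,.042),P(510,366,.042),P(302,358,.042)];print("foot corners c",np.mean(fc,0),np.linalg.norm(fc[1]-fc[0]),np.linalg.norm(fc[3]-fc[0]),np.degrees(np.arctan2(-(fc[1]-fc[0])[0],(fc[1]-fc[0])[1])))
b=[P(362,335,.086),P(470,335,.086),P(468,420,.086),P(360,415,.086)];print("body",np.mean(b,0),np.linalg.norm(b[1]-b[0]))
print("cap",P(418,380,.094))
a,e=P(262,302,.034),P(547,340,.034);print("stand",(a+e)/2,np.linalg.norm(e-a),np.degrees(np.arctan2(-(e-a)[0],(e-a)[1])))
k=[P(255,185,.034),P(588,232,.034),P(552,446,.034),P(224,404,.034)];print("standcorners",np.mean(k,0),np.linalg.norm(k[1]-k[0]),np.linalg.norm(k[3]-k[0]))
# bar from white mask in w2
f=c[0]
m=np.zeros(f.shape[:2],bool);m[0:135,190:270]=1
for l in silhouettes("wrist","bar_center"):
    r=l["rect"]
    if r[0]<240:
        q=np.argwhere(l["region"])[:,::-1].astype(np.float32);bx=cv2.boxPoints(cv2.minAreaRect(q));W=np.array([ray(c,*p,.034) for p in bx]);print("bar",W.mean(0),[np.linalg.norm(W[i]-W[i-1]).round(4) for i in range(4)],[np.degrees(np.arctan2((W[i]-W[i-1])[1],(W[i]-W[i-1])[0])).round(1) for i in range(4)])
E
```

```text
foot [ 0.65343199 -0.01645363  0.042     ] 0.04128566203566864 -20.74376106308193
foot corners c [ 0.65331262 -0.01655222  0.042     ] 0.054686839699294054 0.01878509001073809 -19.798164158896704
body [ 0.65277761 -0.01705573  0.086     ] 0.02524545767044251
cap [ 0.65127142 -0.0164116   0.094     ]
stand [ 0.65368634 -0.01677637  0.034     ] 0.07587398877096113 -24.868590270231486
standcorners [ 0.65305899 -0.01656236  0.034     ] 0.08725057873597226 0.059940135490838715
bar [ 0.4666158  -0.05142322  0.034     ] [np.float64(0.1311), np.float64(0.0594), np.float64(0.1306), np.float64(0.0645)] [np.float64(164.8), np.float64(77.3), np.float64(-13.0), np.float64(-102.4)]
```

```bash
python3 - <<'E'
from h import *
go([0.6532,-0.0166,.073],np.radians(-20.5))
E
```

```text
move mm [-53.   28.3 282.6] turn [0.01 0.02 3.46]
```

step_arm([
  [-25,14,50,0,0,1.7,70],
  [-53,28,100,0,0,3.5,60],
  [-53,28,145,0,0,3.5,60],
  [-53,28,180,0,0,3.5,60],
  [-53,28,180,0,0,3.5,60],
])

```text
time_s: 4.35
eef_pos: [0.6508, -0.0169, 0.1721]
tool_rot: [[-0.936, 0.351, -0.007], [0.351, 0.936, -0.0], [0.006, -0.002, -1.0]]
contact_force: [-0.1, -0.0, 1.3]
finger_gap: 0.655
gripper_force: 0.0
```

```bash
python3 - <<'E'
from h import *
go([0.6532,-0.0166,.073],np.radians(-20.5))
c=cam("side");p=proj(c,[.653,-.017,.08]).astype(int);f=c[0][p[1]-75:p[1]+45,p[0]-80:p[0]+80];save(cv2.resize(f,(800,600),interpolation=2),"s2.png");print(p)
for z in(.034,.086): print(proj(c,[.6532,-.0166,z])-p+[80,75])
E
```

```text
move mm [-2.7  1.4 99.1] turn [-0.14 -0.36 -0.05]
[287 211]
[80.63393226 92.60534468]
[80.81719643 73.28261951]
```

View pics/s2.png

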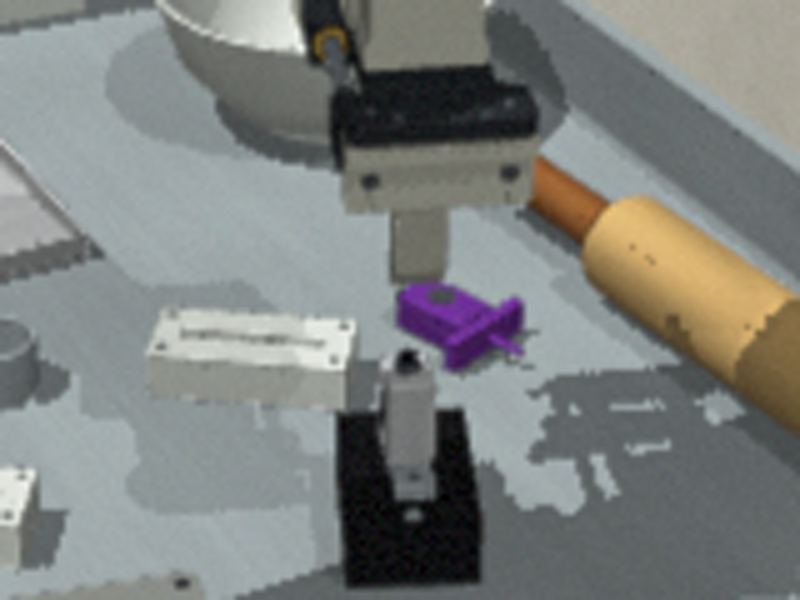

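The gauge body top shows at (408,365), against a predicted (404,366), so the pose holds. Descending now.

step_arm([
  [-1.5,0,35,0,0,0,60],
  [-1.5,0,65,0,0,0,60],
  [-1.5,0,85,0,0,0,60],
  [-1.5,0,98,0,0,0,60],
  [-1.5,0,98,0,0,0,60],
])

```text
time_s: 5.03
eef_pos: [0.6548, -0.0176, 0.0772]
tool_rot: [[-0.936, 0.351, -0.0], [0.351, 0.936, 0.0], [0.0, -0.0, -1.0]]
contact_force: [-0.4, 0.4, 0.8]
finger_gap: 0.652
gripper_force: 0.0
```

```bash
python3 - <<'E'
from h import *
show_obs();go([0.6536,-0.0166,.073],np.radians(-20.5))
E
```

```text
time_s 5.025
qpos [-0.0538, 0.6693, 0.0553, 1.6639, -0.0474, 0.8102, 1.2343]
eef_pos [0.6548, -0.0176, 0.0772]
tool_rot [[-0.9363, 0.3512, -0.0005], [0.3512, 0.9363, 0.0], [0.0004, -0.0001, -1.0]]
contact_force [-0.366, 0.4273, 0.816]
finger_gap 0.6515
move mm [1.5 0.5 4.2] turn [-0.01 -0.02 -0.06]
```

step_arm([
  [1,0.5,4,0,0,0,60],
  [1,0.5,4,0,0,0,40],
  [1,0.5,4,0,0,0,20],
  [1,0.5,4,0,0,0,15],
  [1,0.5,4,0,0,0,15],
])

```text
time_s: 5.65
eef_pos: [0.6542, -0.017, 0.0734]
tool_rot: [[-0.936, 0.351, 0.0], [0.351, 0.936, -0.0], [-0.0, -0.0, -1.0]]
contact_force: [-1.2, 0.6, 0.1]
finger_gap: 0.282
gripper_force: 30.0
```

step_arm([
  [0,0,0,0,0,0,15],
  [0,0,0,0,0,0,15],
  [0,0,-5,0,0,0,15],
  [0,0,-30,0,0,0,15],
  [0,0,-60,0,0,0,15],
])

```text
time_s: 6.28
eef_pos: [0.6531, -0.0165, 0.1327]
tool_rot: [[-0.936, 0.351, -0.003], [0.351, 0.936, 0.0], [0.003, -0.001, -1.0]]
contact_force: [0.7, -0.3, -1.7]
finger_gap: 0.281
gripper_force: 30.0
```

step_arm([
  [20,-17,-30,0,0,-2,15],
  [45,-35,-60,0,0,-4,15],
  [70,-55,-90,0,0,-6,15],
  [85,-67,-117,0,0,-7.5,15],
  [85,-67,-117,0,0,-7.5,15],
])

```text
time_s: 6.9
eef_pos: [0.5513, -0.0504, 0.2525]
tool_rot: [[-0.974, 0.227, 0.004], [0.227, 0.974, -0.0], [-0.004, 0.001, -1.0]]
contact_force: [0.7, 0.5, -2.8]
finger_gap: 0.283
gripper_force: 30.0
```

step_arm([
  [0,0,0,0,0,0,15],
  [0,0,0,0,0,0,15],
])

```text
time_s: 7.15
eef_pos: [0.5508, -0.049, 0.2487]
tool_rot: [[-0.974, 0.225, -0.002], [0.225, 0.974, 0.0], [0.002, -0.0, -1.0]]
contact_force: [0.4, -0.8, -1.9]
finger_gap: 0.281
gripper_force: 30.0
```

```bash
python3 - <<'E'
from h import *
show_obs()
c=cam("wrist");f=c[0];np.savez("w3.npz",f=f,K=c[1],R=c[2],t=c[3])
print([proj(c,[x,y,.034]).round().tolist() for x,y in((.4666,-.0514),(.53,-.065),(.4,-.037))])
for l in silhouettes("wrist","bar_center"):
    r=l["rect"];print(round(l["p"],2),np.round(r).tolist())
a=cv2.resize(f,(784,588));save(a,"w3.png")
E
```

```text
time_s 7.15
qpos [0.0027, 0.2965, 0.0454, 1.8093, -0.0156, 1.0384, 1.3976]
eef_pos [0.5508, -0.049, 0.2487]
tool_rot [[-0.9743, 0.2253, -0.0022], [0.2253, 0.9743, 0.0003], [0.0022, -0.0002, -1.0]]
contact_force [0.44, -0.7666, -1.9426]
finger_gap 0.2807
[[257.0, 96.0], [259.0, 165.0], [254.0, 15.0]]
0.96 [223.0, 19.0, 289.0, 167.0]
0.89 [417.0, 175.0, 502.0, 263.0]
0.65 [350.0, 0.0, 437.0, 112.0]
```

View pics/w3.png

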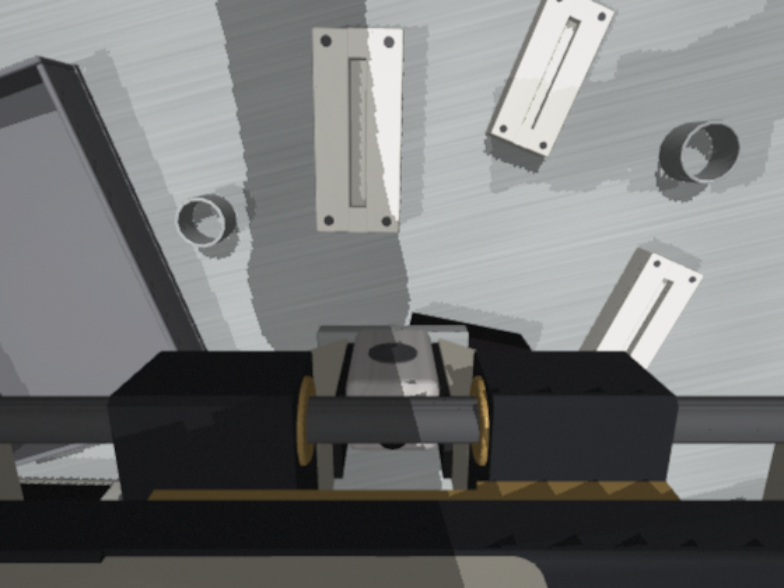

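The bar is in view with screws at (326,41), (389,42), (329,220) and (387,221), and its channel around column 358. The held gauge's foot edge runs from (317,328) to (468,326). I'll refine these numerically.

```bash
python3 - <<'E'
from h import *
d=np.load("w3.npz");c=(d["f"],d["K"],d["R"],d["t"]);g=cv2.cvtColor(c[0],cv2.COLOR_RGB2GRAY).astype(float)
S=[]
for u,v in((326,41),(389,42),(329,220),(387,221)):
    u,v=u/1.4,v/1.4;y0,x0=int(v)-5,int(u)-5;w=g[y0:y0+12,x0:x0+12];th=(np.median(w)+w.min())/2
    k=np.argwhere(w<th);k=k[np.hypot(*(k-[v-y0,u-x0]).T)<5];wt=np.array([th-w[tuple(i)] for i in k]);p=(k*wt[:,None]).sum(0)/wt.sum()+[y0,x0]
    S.append(ray(c,p[1],p[0],.034))
S=np.array(S);print(S.round(4).tolist(),"c",S.mean(0).round(4))
x=(S[2]+S[3]-S[0]-S[1])/2;y=(S[1]+S[3]-S[0]-S[2])/2
print("yaw",np.degrees(np.arctan2(x[1],x[0])),np.degrees(np.arctan2(-y[0],y[1])),np.linalg.norm(x),np.linalg.norm(y))
# channel edges
for row in(60,75,100,120,140):print(row,g[row,220:292].astype(int).tolist())
zf=.2487-.0394+.008
for u in(317,468):print("foot",ray(c,u/1.4,328/1.4,zf).round(4))
# foot edge profile
print(g[238,215:345].astype(int).tolist())
go([.55,-.05,.25],np.radians(-13))
E
```

```text
[[0.4066, -0.0588, 0.034], [0.4163, -0.02, 0.034], [0.5174, -0.0865, 0.034], [0.527, -0.0476, 0.034]] c [ 0.4668 -0.0532  0.034 ]
yaw -14.014766515153969 -13.963047800046976 0.11416753950751633 0.04009430586029122
60 [115, 116, 116, 133, 164, 169, 168, 168, 169, 169, 169, 169, 169, 169, 169, 168, 170, 169, 168, 168, 169, 169, 168, 168, 169, 169, 169, 164, 141, 105, 108, 139, 139, 139, 139, 139, 138, 139, 150, 169, 169, 166, 163, 170, 169, 169, 186, 222, 236, 236, 236, 236, 236, 236, 236, 236, 236, 236, 236, 236, 236, 236, 236, 236, 236, 235, 212, 149, 162, 162, 161, 161]
75 [117, 118, 116, 120, 141, 167, 169, 168, 169, 168, 168, 168, 168, 169, 169, 168, 169, 169, 169, 170, 170, 169, 168, 169, 168, 167, 168, 165, 147, 110, 108, 138, 139, 139, 139, 139, 152, 170, 169, 170, 161, 150, 163, 169, 169, 168, 169, 169, 203, 236, 236, 236, 236, 236, 236, 236, 236, 236, 236, 236, 236, 236, 236, 236, 236, 231, 188, 129, 162, 160, 160, 158]
100 [114, 113, 113, 112, 133, 166, 170, 169, 169, 170, 169, 169, 169, 169, 168, 169, 170, 169, 169, 168, 168, 168, 169, 170, 169, 168, 168, 167, 152, 114, 98,
[... 932 characters left out ...]
4]
foot [ 0.5343 -0.0719  0.2173]
foot [ 0.5463 -0.02    0.2173]
[119, 119, 121, 119, 120, 121, 120, 120, 120, 120, 115, 98, 95, 95, 95, 94, 95, 95, 94, 95, 95, 95, 96, 96, 94, 95, 94, 95, 95, 95, 96, 95, 95, 96, 96, 94, 95, 96, 95, 91, 82, 78, 79, 80, 80, 80, 81, 79, 79, 80, 79, 79, 77, 76, 79, 80, 80, 79, 77, 77, 78, 77, 78, 79, 78, 96, 118, 118, 119, 121, 122, 123, 123, 124, 124, 124, 122, 122, 120, 120, 119, 119, 121, 122, 123, 124, 124, 119, 116, 110, 127, 159, 169, 170, 170, 168, 170, 170, 169, 170, 170, 169, 171, 170, 169, 169, 170, 169, 169, 169, 169, 169, 171, 170, 170, 168, 169, 171, 167, 132, 18, 13, 17, 13, 15, 15, 14, 15, 16, 14]
move mm [ 0.6 -1.  -1.2] turn [-0.02 -0.12 -0.03]
```

```bash
python3 - <<'E'
from h import *
go([.4668,-.0532,.125],np.radians(-14))
E
```

```text
move mm [ 80.7 -22.8 124. ] turn [-0.02 -0.12  0.97]
```

step_arm([
  [30,-8,40,0,0,0.3,15],
  [60,-16,80,0,0,0.6,15],
  [80,-22,110,0,0,1,15],
  [81,-23,123,0,0,1,15],
  [81,-23,123,0,0,1,15],
])

```text
time_s: 7.88
eef_pos: [0.4679, -0.0537, 0.1268]
tool_rot: [[-0.97, 0.243, -0.0], [0.243, 0.97, 0.0], [0.0, -0.0, -1.0]]
contact_force: [1.2, 0.3, -1.1]
finger_gap: 0.283
gripper_force: 30.0
```

step_arm([
  [0,0,0,0,0,0,15],
  [0,0,0,0,0,0,15],
])

```text
time_s: 8.12
eef_pos: [0.4686, -0.0537, 0.1283]
tool_rot: [[-0.97, 0.243, 0.003], [0.243, 0.97, -0.0], [-0.003, 0.001, -1.0]]
contact_force: [0.5, -0.4, -2.7]
finger_gap: 0.281
gripper_force: 30.0
```

```bash
python3 - <<'E'
from h import *
show_obs();go([.4668,-.0532,.125],np.radians(-14))
c=cam("wrist");f=c[0];np.savez("w4.npz",f=f,K=c[1],R=c[2],t=c[3])
b=np.array([.4668,-.0532,.034]);a=np.radians(-14);X=np.array([np.cos(a),np.sin(a),0]);Y=np.array([-X[1],X[0],0])
f2=f.copy()
for s in(-.05,-.03,-.01,.0):
    for y in(-.029,-.0055,.0055,.029):
        p=proj(c,b+X*s+Y*y);cv2.circle(f2,tuple(np.round(p).astype(int).tolist()),1,(255,0,0),-1);print(s,y,p.round(1))
save(cv2.resize(f2,(784,588)),"w4.png")
E
```

```text
time_s 8.125
qpos [0.0196, 0.3252, 0.0436, 2.1033, -0.0214, 0.7109, 1.4027]
eef_pos [0.4686, -0.0537, 0.1283]
tool_rot [[-0.9701, 0.2427, 0.0026], [0.2427, 0.9701, -0.0001], [-0.0026, 0.0005, -1.0]]
contact_force [0.5337, -0.4061, -2.7127]
finger_gap 0.2807
move mm [1.9 0.1 3.3] turn [ 0.03  0.15 -0.05]
-0.05 -0.029 [233.3 138.5]
-0.05 -0.0055 [270.6 138.5]
-0.05 0.0055 [288.  138.5]
-0.05 0.029 [325.3 138.5]
-0.03 -0.029 [234.5 169.9]
-0.03 -0.0055 [270.8 169.9]
-0.03 0.0055 [287.9 169.9]
-0.03 0.029 [324.2 169.8]
-0.01 -0.029 [235.5 199.8]
-0.01 -0.0055 [271.1 199.8]
-0.01 0.0055 [287.7 199.8]
-0.01 0.029 [323.3 199.8]
0.0 -0.029 [236.  214.3]
0.0 -0.0055 [271.2 214.3]
0.0 0.0055 [287.6 214.3]
0.0 0.029 [322.8 214.2]
```

View pics/w4.png

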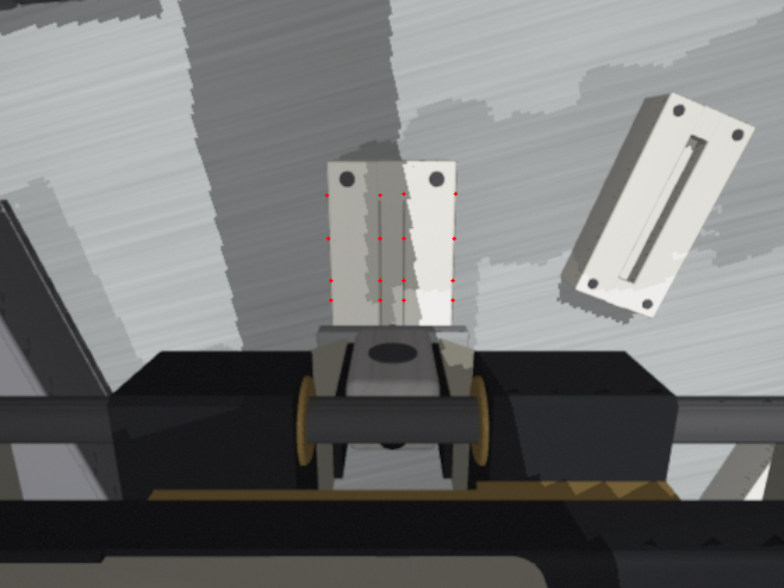

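The overlay lands on the channel and bar edges, and the foot is centred on the channel (column 392). Lowering.

step_arm([
  [0,0,15,0,0,0,15],
  [0,0,30,0,0,0,15],
  [0,0,40,0,0,0,15],
  [0,0,46,0,0,0,15],
  [0,0,46,0,0,0,15],
])

```text
time_s: 8.8
eef_pos: [0.4666, -0.0538, 0.0806]
tool_rot: [[-0.97, 0.243, -0.001], [0.243, 0.97, 0.0], [0.001, -0.0, -1.0]]
contact_force: [-0.2, 0.1, -1.7]
finger_gap: 0.285
gripper_force: 30.0
```

step_arm([
  [0,0,1,0,0,0,15],
  [0,0,2,0,0,0,15],
  [0,0,3,0,0,0,15],
  [0,0,4,0,0,0,15],
  [0,0,4,0,0,0,15],
])

```text
time_s: 9.43
eef_pos: [0.4673, -0.0538, 0.0774]
tool_rot: [[-0.97, 0.243, 0.001], [0.243, 0.97, -0.0], [-0.001, 0.0, -1.0]]
contact_force: [-0.3, 1.0, 0.7]
finger_gap: 0.276
gripper_force: 30.0
```

step_arm([
  [0,0,1,0,0,0,15],
  [0,0,2,0,0,0,15],
  [0,0,3,0,0,0,15],
  [0,0,3,0,0,0,15],
])

```text
time_s: 9.93
eef_pos: [0.4672, -0.0538, 0.0742]
tool_rot: [[-0.97, 0.243, 0.001], [0.243, 0.97, -0.0], [-0.001, 0.0, -1.0]]
contact_force: [1.7, 0.2, 1.1]
finger_gap: 0.281
gripper_force: 30.0
```

step_arm([
  [0,0,0.5,0,0,0,15],
  [0,0,1,0,0,0,15],
  [0,0,1,0,0,0,15],
])

```text
time_s: 10.3
eef_pos: [0.4672, -0.0538, 0.0733]
tool_rot: [[-0.97, 0.243, 0.001], [0.243, 0.97, -0.0], [-0.001, 0.0, -1.0]]
contact_force: [1.7, -0.2, 1.2]
finger_gap: 0.28
gripper_force: 30.0
```

step_arm([
  [0,0,0.5,0,0,0,15],
  [0,0,0.5,0,0,0,15],
])

```text
time_s: 10.55
eef_pos: [0.4672, -0.0538, 0.0733]
tool_rot: [[-0.97, 0.243, 0.0], [0.243, 0.97, 0.0], [-0.0, 0.0, -1.0]]
contact_force: [-0.5, 0.2, 7.6]
finger_gap: 0.283
gripper_force: 30.0
```

step_arm([
  [0,0,0.5,0,0,0,15],
  [0,0,0.5,0,0,0,15],
])

```text
time_s: 10.8
eef_pos: [0.4672, -0.0537, 0.0733]
tool_rot: [[-0.97, 0.243, 0.001], [0.243, 0.97, 0.0], [-0.001, 0.0, -1.0]]
contact_force: [-1.7, -0.3, 13.5]
finger_gap: 0.279
gripper_force: 30.0
```

step_arm([
  [0,0,-0.2,0,0,0,15],
  [0,0,-0.2,0,0,0,15],
  [0,0,-0.2,0,0,0,15],
  [0,0,-0.2,0,0,0,15],
  [0,0,-0.2,0,0,0,15],
])

```text
time_s: 11.42
eef_pos: [0.4672, -0.0537, 0.0733]
tool_rot: [[-0.97, 0.243, 0.001], [0.243, 0.97, 0.0], [-0.001, 0.0, -1.0]]
contact_force: [-0.8, -0.8, 11.5]
finger_gap: 0.282
gripper_force: 30.0
```

step_arm([
  [0,0,0,0,0,0,15],
  [0,0,0,0,0,0,15],
  [0,0,0,0,0,0,15],
  [0,0,0,0,0,0,15],
  [0,0,0,0,0,0,15],
])

```text
time_s: 12.05
eef_pos: [0.4672, -0.0538, 0.0733]
tool_rot: [[-0.97, 0.243, 0.001], [0.243, 0.97, 0.0], [-0.001, 0.0, -1.0]]
contact_force: [-0.8, -1.3, 10.9]
finger_gap: 0.279
gripper_force: 30.0
```

```bash
python3 - <<'E'
from h import *
show_obs()
E
```

```text
time_s 12.05
qpos [0.0251, 0.4257, 0.038, 2.1306, -0.0286, 0.5852, 1.409]
eef_pos [0.4672, -0.0538, 0.0733]
tool_rot [[-0.97, 0.243, 0.0006], [0.243, 0.97, 0.0], [-0.0005, 0.0002, -1.0]]
contact_force [-0.7682, -1.2995, 10.9072]
finger_gap 0.2795
```

It held steady at about 13 N for over a second. Lifting in small stages to note where the probe leaves the floor.

step_arm([
  [0,0,-2,0,0,0,15],
  [0,0,-4,0,0,0,15],
  [0,0,-6,0,0,0,15],
  [0,0,-6,0,0,0,15],
])

```text
time_s: 12.55
eef_pos: [0.4666, -0.0537, 0.0783]
tool_rot: [[-0.97, 0.243, -0.0], [0.243, 0.97, 0.0], [0.0, -0.0, -1.0]]
contact_force: [1.1, -0.1, 0.5]
finger_gap: 0.285
gripper_force: 30.0
```

step_arm([
  [0,0,-1,0,0,0,15],
  [0,0,-1,0,0,0,15],
])

```text
time_s: 12.8
eef_pos: [0.4666, -0.0537, 0.0793]
tool_rot: [[-0.97, 0.243, -0.001], [0.243, 0.97, 0.0], [0.001, -0.0, -1.0]]
contact_force: [1.3, -0.7, -0.3]
finger_gap: 0.284
gripper_force: 30.0
```

step_arm([
  [0,0,-1,0,0,0,15],
  [0,0,-1,0,0,0,15],
])

```text
time_s: 13.05
eef_pos: [0.4662, -0.0537, 0.0801]
tool_rot: [[-0.97, 0.243, -0.001], [0.243, 0.97, 0.0], [0.001, -0.0, -1.0]]
contact_force: [0.5, -0.1, -1.4]
finger_gap: 0.283
gripper_force: 30.0
```

step_arm([
  [0,0,-1,0,0,0,15],
  [0,0,-1,0,0,0,15],
])

```text
time_s: 13.3
eef_pos: [0.4667, -0.0537, 0.0813]
tool_rot: [[-0.97, 0.243, -0.0], [0.243, 0.97, 0.0], [0.0, -0.0, -1.0]]
contact_force: [0.4, 0.3, -2.4]
finger_gap: 0.28
gripper_force: 30.0
```

step_arm([
  [0,0,-1,0,0,0,15],
  [0,0,-1,0,0,0,15],
])

```text
time_s: 13.55
eef_pos: [0.4669, -0.0537, 0.0825]
tool_rot: [[-0.97, 0.243, 0.0], [0.243, 0.97, 0.0], [-0.0, 0.0, -1.0]]
contact_force: [0.6, 0.3, -2.1]
finger_gap: 0.281
gripper_force: 30.0
```

step_arm([
  [0,0,-1,0,0,0,15],
  [0,0,-1,0,0,0,15],
])

```text
time_s: 13.8
eef_pos: [0.467, -0.0538, 0.0835]
tool_rot: [[-0.97, 0.243, 0.0], [0.243, 0.97, 0.0], [-0.0, 0.0, -1.0]]
contact_force: [0.1, -0.4, -3.0]
finger_gap: 0.284
gripper_force: 30.0
```

step_arm([
  [0,0,-1,0,0,0,15],
  [0,0,-1,0,0,0,15],
])

```text
time_s: 14.05
eef_pos: [0.467, -0.0538, 0.0845]
tool_rot: [[-0.97, 0.243, 0.0], [0.243, 0.97, -0.0], [-0.0, 0.0, -1.0]]
contact_force: [0.1, -0.8, -1.4]
finger_gap: 0.28
gripper_force: 30.0
```

The probe left the floor at TCP z of about 0.080, so the reading is about 7 mm and the depth about 13 mm, which means the tray. I'll confirm visually later. Gauge goes back to its stand.

step_arm([
  [0,0,-15,0,0,0,15],
  [0,0,-35,0,0,0,15],
  [0,0,-55,0,0,0,15],
  [0,0,-55,0,0,0,15],
])

```text
time_s: 14.55
eef_pos: [0.4685, -0.0539, 0.1415]
tool_rot: [[-0.97, 0.243, 0.004], [0.243, 0.97, -0.0], [-0.004, 0.001, -1.0]]
contact_force: [0.7, 0.3, -3.1]
finger_gap: 0.281
gripper_force: 30.0
```

```bash
python3 - <<'E'
from h import *
go([.6542,-.017,.110],np.radians(-20.5))
E
```

```text
move mm [-171.    80.9   32.3] turn [0.07 0.25 6.44]
```

step_arm([
  [-45,21,0,0,0,1.6,15],
  [-95,45,0,0,0,3.5,15],
  [-140,66,5,0,0,5.2,15],
  [-171,81,15,0,0,6.4,15],
  [-171,81,20,0,0,6.4,15],
])

```text
time_s: 15.18
eef_pos: [0.6539, -0.0152, 0.1176]
tool_rot: [[-0.938, 0.348, -0.0], [0.348, 0.938, 0.001], [0.0, 0.0, -1.0]]
contact_force: [-0.5, 0.7, -3.1]
finger_gap: 0.282
gripper_force: 30.0
```

step_arm([
  [0,0,0,0,0,0,15],
  [0,0,0,0,0,0,15],
  [0,0,0,0,0,0,15],
])

```text
time_s: 15.55
eef_pos: [0.652, -0.0172, 0.12]
tool_rot: [[-0.937, 0.35, 0.0], [0.35, 0.937, -0.0], [-0.0, 0.0, -1.0]]
contact_force: [-0.8, 0.1, -1.9]
finger_gap: 0.283
gripper_force: 30.0
```

```bash
python3 - <<'E'
from h import *
go([.6542,-.017,.0734],np.radians(-20.5))
E
```

```text
move mm [-2.   0.9 46.6] turn [0.01 0.02 0.01]
```

step_arm([
  [-2,1,10,0,0,0,15],
  [-2,1,22,0,0,0,15],
  [-2,1,32,0,0,0,15],
  [-2,1,40,0,0,0,15],
  [-2,1,40,0,0,0,15],
])

```text
time_s: 16.18
eef_pos: [0.6539, -0.0164, 0.0782]
tool_rot: [[-0.937, 0.349, -0.002], [0.349, 0.937, 0.0], [0.002, -0.001, -1.0]]
contact_force: [-0.3, 0.4, -2.4]
finger_gap: 0.282
gripper_force: 30.0
```

```bash
python3 - <<'E'
from h import *
show_obs();go([.6542,-.017,.0734],np.radians(-20.5))
E
```

```text
time_s 16.175
qpos [-0.0562, 0.6673, 0.0562, 1.6648, -0.048, 0.813, 1.2348]
eef_pos [0.6539, -0.0164, 0.0782]
tool_rot [[-0.9369, 0.3495, -0.0021], [0.3495, 0.937, 0.0], [0.002, -0.0007, -1.0]]
contact_force [-0.3401, 0.3754, -2.4266]
finger_gap 0.2816
move mm [-0.6 -0.5  4.8] turn [-0.04 -0.11  0.05]
```

step_arm([
  [0,0,1.5,0,0,0,15],
  [0,0,3,0,0,0,15],
  [0,0,4.5,0,0,0,15],
  [0,0,4.5,0,0,0,15],
])

```text
time_s: 16.68
eef_pos: [0.6546, -0.0165, 0.0749]
tool_rot: [[-0.937, 0.35, -0.0], [0.35, 0.937, 0.0], [0.0, 0.0, -1.0]]
contact_force: [-0.1, -0.8, -1.7]
finger_gap: 0.279
gripper_force: 30.0
```

step_arm([
  [0,0,0.4,0,0,0,15],
  [0,0,0.4,0,0,0,15],
])

```text
time_s: 16.92
eef_pos: [0.6547, -0.0165, 0.0745]
tool_rot: [[-0.937, 0.35, 0.0], [0.35, 0.937, 0.0], [-0.0, 0.0, -1.0]]
contact_force: [-0.2, -0.5, -1.4]
finger_gap: 0.279
gripper_force: 30.0
```

step_arm([
  [0,0,0.7,0,0,0,15],
  [0,0,1.2,0,0,0,15],
  [0,0,1.2,0,0,0,15],
])

```text
time_s: 17.3
eef_pos: [0.6547, -0.0165, 0.0734]
tool_rot: [[-0.937, 0.35, 0.0], [0.35, 0.937, 0.0], [0.0, 0.0, -1.0]]
contact_force: [-0.4, -0.7, -1.1]
finger_gap: 0.283
gripper_force: 30.0
```

step_arm([
  [0,0,0,0,0,0,30],
  [0,0,0,0,0,0,45],
  [0,0,0,0,0,0,60],
  [0,0,0,0,0,0,60],
])

```text
time_s: 17.8
eef_pos: [0.6547, -0.0165, 0.0734]
tool_rot: [[-0.937, 0.35, 0.0], [0.35, 0.937, 0.0], [-0.0, 0.0, -1.0]]
contact_force: [0.5, 0.3, -0.4]
finger_gap: 0.602
gripper_force: 0.0
```

step_arm([
  [0,0,-15,0,0,0,60],
  [0,0,-40,0,0,0,60],
  [0,0,-80,0,0,0,80],
  [0,0,-110,0,0,0,91],
  [0,0,-110,0,0,0,91],
])

```text
time_s: 18.42
eef_pos: [0.6572, -0.0165, 0.1879]
tool_rot: [[-0.937, 0.35, 0.007], [0.35, 0.937, 0.0], [-0.007, 0.003, -1.0]]
contact_force: [0.6, 1.0, -0.3]
finger_gap: 0.934
gripper_force: 0.0
```

```bash
python3 - <<'E'
from h import *
show_obs();go([.62,-.02,.2],np.radians(-17))
E
```

```text
time_s 18.425
qpos [-0.063, 0.5333, 0.0659, 1.6056, -0.04, 0.9966, 1.2289]
eef_pos [0.6572, -0.0165, 0.1879]
tool_rot [[-0.9369, 0.3496, 0.0074], [0.3496, 0.9369, 0.0002], [-0.0069, 0.0027, -1.0]]
contact_force [0.5885, 0.9573, -0.3038]
finger_gap 0.9343
move mm [ 33.5 -16.2 -12.4] turn [ 0.15  0.4  -3.47]
```

```bash
python3 - <<'E'
from h import *
go([.4668,-.0532,.12],np.radians(-14))
c=cam("top");
for l in silhouettes("top","sheet_in")[:1]:
    q=np.argwhere(l["region"])[:,::-1].astype(np.float32);bx=cv2.boxPoints(cv2.minAreaRect(q));W=np.array([ray(c,*p,.012) for p in bx]);print("tray",W.mean(0),[np.linalg.norm(W[i]-W[i-1]).round(4) for i in range(4)],[np.degrees(np.arctan2((W[i]-W[i-1])[1],(W[i]-W[i-1])[0])).round(1) for i in range(4)])
E
```

```text
move mm [ 166.  -101.1   66.5] turn [ 0.14  0.4  -6.47]
tray [0.49499374 0.36021377 0.012     ] [np.float64(0.184), np.float64(0.2656), np.float64(0.1914), np.float64(0.2649)] [np.float64(88.4), np.float64(2.1), np.float64(-91.7), np.float64(-179.5)]
```

step_arm([
  [45,-27,0,0,0,-2,91],
  [90,-55,0,0,0,-4,91],
  [135,-82,20,0,0,-6,91],
  [166,-101,45,0,0,-6.5,91],
  [166,-101,65,0,0,-6.5,91],
])

```text
time_s: 19.15
eef_pos: [0.459, -0.0538, 0.1165]
tool_rot: [[-0.97, 0.243, -0.005], [0.243, 0.97, 0.0], [0.005, -0.001, -1.0]]
contact_force: [0.4, -0.6, -0.3]
finger_gap: 0.993
gripper_force: 0.0
```

step_arm([
  [0,0,0,0,0,0,91],
  [0,0,0,0,0,0,91],
])

```text
time_s: 19.4
eef_pos: [0.4643, -0.053, 0.1184]
tool_rot: [[-0.971, 0.241, -0.0], [0.241, 0.971, 0.0], [0.0, 0.0, -1.0]]
contact_force: [0.9, 0.6, 0.1]
finger_gap: 0.995
gripper_force: 0.0
```

```bash
python3 - <<'E'
from h import *
show_obs();go([.4668,-.0532,.027],np.radians(-14))
c=cam("side");old=cv2.imread("pics/side.png")[:,:,::-1]
q=[cv2.resize(i[180:240,260:315],None,fx=7,fy=7,interpolation=cv2.INTER_CUBIC) for i in(old,c[0])]
save(np.hstack(q),"stick.png")
for s in(0,.005,.007,.009,.011):print(s,proj(c,[.6540,-.0166,.094+s]).round(2))
print(old[185:215,286:291].mean(2).round().astype(int).tolist());print(c[0][185:215,286:291].mean(2).round().astype(int).tolist())
E
```

```text
time_s 19.4
qpos [0.0163, 0.3374, 0.0463, 2.1168, -0.0242, 0.6879, 1.406]
eef_pos [0.4643, -0.053, 0.1184]
tool_rot [[-0.9705, 0.2411, -0.0001], [0.2411, 0.9705, 0.0001], [0.0001, 0.0, -1.0]]
contact_force [0.8923, 0.5915, 0.0887]
finger_gap 0.9947
move mm [-2.5  0.4 91.4] turn [ 0.   -0.01  0.05]
0 [288.17 206.13]
0.005 [288.18 204.21]
0.007 [288.19 203.44]
0.009 [288.2  202.67]
0.011 [288.21 201.9 ]
[[159, 160, 158, 159, 161], [158, 159, 161, 160, 158], [157, 158, 159, 158, 157], [160, 158, 160, 159, 158], [157, 157, 159, 158, 158], [160, 157, 161, 160, 161], [161, 159, 160, 161, 154], [163, 156, 154, 152, 126], [148, 123, 116, 112, 100], [102, 82, 100, 103, 99], [84, 88, 101, 101, 105], [92, 71, 82, 97, 101], [102, 73, 67, 71, 79], [94, 66, 67, 69, 68], [89, 67, 64, 64, 65], [95, 69, 61, 65, 65], [117, 85, 67, 64, 64], [157, 125, 98, 78, 67], [156, 157, 153, 125, 99], [157, 156, 153, 157, 154], [154, 141, 119, 140, 151], [125, 60, 38, 50, 100], [93, 28, 15, 29, 105], [79, 40, 33, 36, 62], [87, 67, 66, 65, 63], [136, 93, 85, 101, 112], [183, 161, 158, 183, 189], [193, 189, 188, 185, 186], [185, 180, 172, 167, 163], [126, 123, 119, 118, 118]]
[[166, 168, 165, 164, 167], [166, 165, 166, 165, 165], [165, 166, 166, 166, 168], [166, 165, 167, 166, 168], [164, 166, 167, 166, 165], [164, 166, 167, 167, 168], [167, 168, 165, 168, 161], [167, 163, 159, 158, 131], [155, 130, 123, 116, 107], [106, 87, 103, 103, 108], [85, 96, 106, 106, 108], [97, 75, 84, 102, 105], [107, 74, 69, 70, 84], [95, 69, 69, 67, 71], [96, 67, 70, 69, 73], [96, 70, 66, 71, 72], [120, 85, 69, 68, 65], [154, 113, 67, 63, 67], [127, 57, 27, 28, 57], [118, 50, 16, 30, 97], [161, 86, 40, 58, 130], [158, 116, 80, 98, 140], [114, 83, 78, 81, 86], [83, 65, 58, 44, 50], [102, 67, 63, 60, 73], [165, 123, 106, 113, 137], [195, 192, 195, 196, 198], [197, 195, 193, 192, 193], [163, 157, 151, 143, 133], [130, 126, 125, 120, 111]]
```

View pics/stick.png

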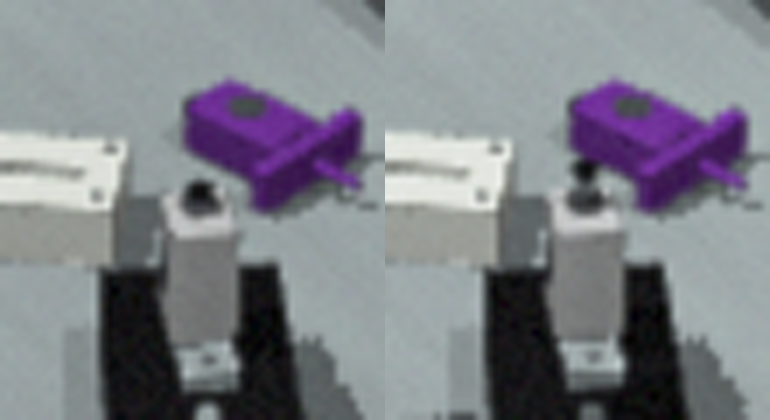

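In the stick picture, the cap at left-panel (200,190) moved up to right-panel (585,168), about 3 px. That is a reading of roughly 7–8 mm, so the depth is 12–13 mm and the bar goes in the tray. The gauge stands upright on its stand. Now gripping the bar.

step_arm([
  [-1,0,25,0,0,0,91],
  [-1,0,50,0,0,0,91],
  [-1,0,72,0,0,0,91],
  [-1,0,88,0,0,0,91],
  [-1,0,91,0,0,0,91],
])

```text
time_s: 20.08
eef_pos: [0.4646, -0.0532, 0.0267]
tool_rot: [[-0.97, 0.241, -0.001], [0.241, 0.971, 0.0], [0.001, -0.0, -1.0]]
contact_force: [0.2, -0.8, -0.3]
finger_gap: 0.994
gripper_force: 0.0
```

step_arm([
  [0,0,0,0,0,0,75],
  [0,0,0,0,0,0,60],
  [0,0,0,0,0,0,48],
  [0,0,0,0,0,0,48],
  [0,0,0,0,0,0,48],
])

```text
time_s: 20.7
eef_pos: [0.4651, -0.0533, 0.0277]
tool_rot: [[-0.97, 0.241, 0.001], [0.241, 0.97, 0.0], [-0.001, 0.0, -1.0]]
contact_force: [-0.3, 0.4, 5.8]
finger_gap: 0.631
gripper_force: 30.0
```

step_arm([
  [0,0,-5,0,0,0,48],
  [0,0,-25,0,0,0,48],
  [0,0,-55,0,0,0,48],
  [0,0,-90,0,0,0,48],
  [0,0,-110,0,0,0,48],
])

```text
time_s: 21.32
eef_pos: [0.465, -0.0534, 0.1388]
tool_rot: [[-0.97, 0.241, 0.001], [0.241, 0.97, -0.0], [-0.001, 0.0, -1.0]]
contact_force: [1.0, -1.1, -1.8]
finger_gap: 0.629
gripper_force: 30.0
```

```bash
python3 - <<'E'
from h import *
show_obs();go([.493,.358,.13],np.radians(1))
E
```

```text
time_s 21.325
qpos [0.0134, 0.3023, 0.0501, 2.1039, -0.0223, 0.7347, 1.4048]
eef_pos [0.465, -0.0534, 0.1388]
tool_rot [[-0.9704, 0.2413, 0.0012], [0.2413, 0.9704, -0.0001], [-0.0011, 0.0002, -1.0]]
contact_force [1.0211, -1.0854, -1.7906]
finger_gap 0.6293
move mm [ 72.1 406.    8.8] turn [  0.     0.07 -14.96]
```

step_arm([
  [5,28,0,0,0,-1,48],
  [12,70,0,0,0,-3,48],
  [21,115,0,0,0,-5,48],
  [29,160,0,0,0,-7,48],
  [36,205,0,0,0,-8,48],
])

```text
time_s: 21.95
eef_pos: [0.4787, 0.1554, 0.1371]
tool_rot: [[-0.995, 0.103, -0.001], [0.103, 0.995, -0.0], [0.001, -0.001, -1.0]]
contact_force: [0.2, -0.4, -2.9]
finger_gap: 0.633
gripper_force: 30.0
```

```bash
python3 - <<'E'
from h import *
show_obs();go([.493,.358,.13],np.radians(1))
E
```

```text
time_s 21.95
qpos [-0.3151, 0.3616, -0.062, 2.0186, 0.0318, 0.7634, 1.0712]
eef_pos [0.4787, 0.1554, 0.1371]
tool_rot [[-0.9947, 0.1032, -0.0009], [0.1032, 0.9947, -0.0005], [0.0009, -0.0006, -1.0]]
contact_force [0.202, -0.3692, -2.8574]
finger_gap 0.6335
move mm [  6.7 203.    7. ] turn [-0.03 -0.05 -6.93]
```

step_arm([
  [2,45,0,0,0,-2,48],
  [4,90,0,0,0,-4,48],
  [6,140,0,0,0,-6,48],
  [7,185,0,0,0,-7,48],
  [7,203,0,0,0,-7,48],
])

```text
time_s: 22.58
eef_pos: [0.492, 0.3604, 0.1369]
tool_rot: [[-1.0, -0.022, -0.001], [-0.022, 1.0, 0.001], [0.001, 0.001, -1.0]]
contact_force: [0.3, -0.2, -3.1]
finger_gap: 0.627
gripper_force: 30.0
```

step_arm([
  [0,0,20,0,0,0,48],
  [0,0,45,0,0,0,48],
  [0,0,70,0,0,0,48],
  [0,0,90,0,0,0,48],
  [0,0,98,0,0,0,48],
])

```text
time_s: 23.2
eef_pos: [0.4926, 0.3545, 0.0371]
tool_rot: [[-1.0, -0.017, -0.003], [-0.017, 1.0, -0.003], [0.003, -0.003, -1.0]]
contact_force: [-0.2, 0.3, -2.4]
finger_gap: 0.628
gripper_force: 30.0
```

```bash
python3 - <<'E'
from h import *
show_obs();go([.493,.358,.03],np.radians(1))
E
```

```text
time_s 23.2
qpos [-0.5883, 0.6667, -0.1062, 1.7945, 0.1041, 0.6896, 0.8349]
eef_pos [0.4926, 0.3545, 0.0371]
tool_rot [[-0.9999, -0.0166, -0.0027], [-0.0166, 0.9999, -0.0029], [0.0027, -0.0028, -1.0]]
contact_force [-0.1875, 0.2615, -2.4173]
finger_gap 0.628
move mm [-0.5  3.5  7.1] turn [-0.16 -0.16 -0.05]
```

Free of contact so far. Lowering the last few millimetres in small steps.

step_arm([
  [0,0,2,0,0,0,48],
  [0,0,4,0,0,0,48],
  [0,0,5,0,0,0,48],
  [0,0,5,0,0,0,48],
])

```text
time_s: 23.7
eef_pos: [0.4937, 0.3572, 0.0348]
tool_rot: [[-1.0, -0.018, 0.001], [-0.018, 1.0, 0.001], [-0.001, 0.001, -1.0]]
contact_force: [0.1, 0.2, -2.4]
finger_gap: 0.631
gripper_force: 30.0
```

step_arm([
  [0,0,0.5,0,0,0,48],
  [0,0,1,0,0,0,48],
  [0,0,1,0,0,0,48],
])

```text
time_s: 24.08
eef_pos: [0.4934, 0.3569, 0.0333]
tool_rot: [[-1.0, -0.018, -0.0], [-0.018, 1.0, -0.0], [0.0, -0.0, -1.0]]
contact_force: [-0.1, -0.0, -1.9]
finger_gap: 0.629
gripper_force: 30.0
```

step_arm([
  [0,0,0.7,0,0,0,48],
  [0,0,1.5,0,0,0,48],
  [0,0,1.5,0,0,0,48],
])

```text
time_s: 24.45
eef_pos: [0.4933, 0.3569, 0.0317]
tool_rot: [[-1.0, -0.018, -0.0], [-0.018, 1.0, -0.0], [0.0, -0.0, -1.0]]
contact_force: [0.5, -0.5, -2.3]
finger_gap: 0.626
gripper_force: 30.0
```

step_arm([
  [0,0,0.5,0,0,0,48],
  [0,0,1,0,0,0,48],
  [0,0,1,0,0,0,48],
])

```text
time_s: 24.82
eef_pos: [0.4935, 0.3569, 0.0309]
tool_rot: [[-1.0, -0.018, 0.0], [-0.018, 1.0, 0.0], [-0.0, 0.0, -1.0]]
contact_force: [-0.1, -0.1, -1.9]
finger_gap: 0.625
gripper_force: 30.0
```

step_arm([
  [0,0,0.5,0,0,0,48],
  [0,0,0.5,0,0,0,48],
])

```text
time_s: 25.08
eef_pos: [0.4935, 0.357, 0.0308]
tool_rot: [[-1.0, -0.018, 0.0], [-0.018, 1.0, 0.0], [-0.0, 0.0, -1.0]]
contact_force: [-2.5, -2.2, 5.6]
finger_gap: 0.631
gripper_force: 30.0
```

step_arm([
  [0,0,0.5,0,0,0,48],
  [0,0,0.5,0,0,0,48],
])

```text
time_s: 25.32
eef_pos: [0.4935, 0.357, 0.0308]
tool_rot: [[-1.0, -0.018, 0.0], [-0.018, 1.0, 0.0], [-0.0, 0.0, -1.0]]
contact_force: [-3.6, -2.3, 8.4]
finger_gap: 0.628
gripper_force: 30.0
```

The bar is on the tray floor. Releasing and rising.

step_arm([
  [0,0,-0.5,0,0,0,65],
  [0,0,-0.5,0,0,0,75],
  [0,0,-0.5,0,0,0,85],
  [0,0,-0.5,0,0,0,85],
])

```text
time_s: 25.82
eef_pos: [0.4935, 0.357, 0.0302]
tool_rot: [[-1.0, -0.018, -0.0], [-0.018, 1.0, 0.0], [0.0, 0.0, -1.0]]
contact_force: [0.4, 0.4, -0.7]
finger_gap: 0.917
gripper_force: 0.0
```

step_arm([
  [0,0,-15,0,0,0,85],
  [0,0,-50,0,0,0,85],
  [0,0,-100,0,0,0,85],
  [0,0,-150,0,0,0,85],
  [0,0,-170,0,0,0,85],
])

```text
time_s: 26.45
eef_pos: [0.495, 0.3583, 0.2054]
tool_rot: [[-1.0, -0.018, 0.005], [-0.018, 1.0, 0.004], [-0.005, 0.004, -1.0]]
contact_force: [0.7, 0.5, -0.8]
finger_gap: 0.922
gripper_force: 0.0
```

```bash
python3 - <<'E'
from h import *
show_obs()
c=cam("side"); f=c[0][130:330,80:347]; save(cv2.resize(f,(800,600),interpolation=2),"end.png")
E
```

```text
time_s 26.45
qpos [-0.5703, 0.4414, -0.1309, 1.7087, 0.067, 0.989, 0.8637]
eef_pos [0.495, 0.3583, 0.2054]
tool_rot [[-0.9998, -0.0182, 0.0054], [-0.0181, 0.9998, 0.0042], [-0.0054, 0.0041, -1.0]]
contact_force [0.7286, 0.5463, -0.828]
finger_gap 0.9216
```

View pics/end.png

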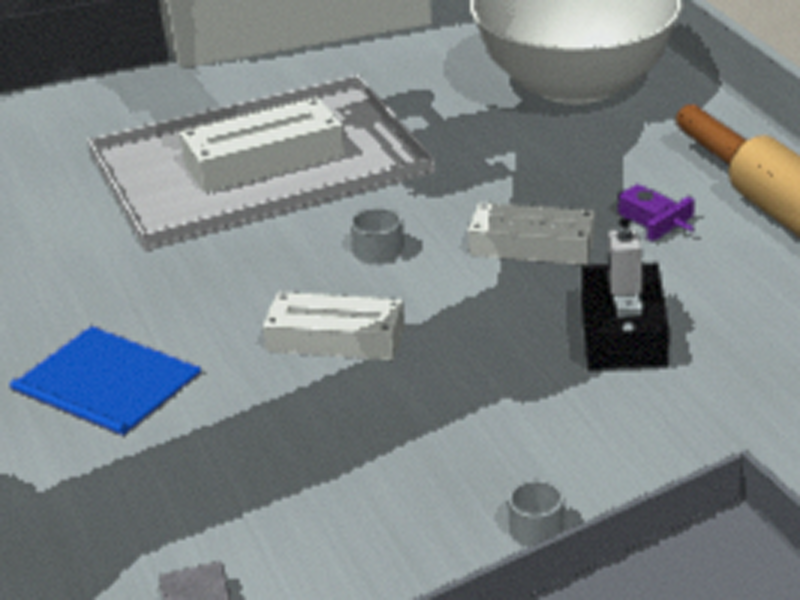

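The bar lies flat, channel up, near the tray's middle at (262,140). The gauge stands upright at (625,265) with its stick out, and both cutters are where they were. Handing in.

```bash
python3 -c "
from rig import manip
print(manip.close_job())"
```

```text
the job is handed in; nothing more can be done
None
```

I measured the channel at about 12–13 mm deep, so I laid the bar flat, channel up, in the baking tray, put the gauge back upright in its stand with its stick out, and handed the job in (no verdict came back).

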